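Put the laundry's limescale filter on bypass

TASK

The cartridge of the limescale filter has to be changed while the washing machine keeps its water. Pushing with a fingertip, first open the bypass valve (the one in the straight pipe between the two branches), so that its lever lies along its pipe, and then shut the valve in each of the two branches to the filter, so that its lever stands square across its pipe; turn each lever gently the full quarter turn to its stop, without forcing it. Do not take hold of the levers, and leave everything else on the counter standing where it is.

Things in the scene. Friction and masses are not known exactly. Their poses are not given: they have to be found in the camera images.
- pipework: Fixed three-valve bypass in 15 mm copper pipe, pipe axes 125 mm up. Origin on the counter below the bypass stem. Main pipe along its y, between risers at y = +-210 mm; from tees at y = +-140 the branches run along +x (away from the robot) and meet at the filter (white head 80 mm wide, clear bowl) at x = 180, y = 0. Stems: bypass (0, 0), branches (110, +-140). Levers apart, its top is 156 mm up.
- bypass (a joint): Lever of the bypass valve, in the main pipe. 0 = shut: it points along the pipework's +x, square across its pipe. Opens anticlockwise seen from above; 1.571 = open: it points along the pipework's +y, along its pipe. Stays where left; takes about 6 N at 65 mm out. Hard stops at 0 and 1.571 rad.
- left_valve (a joint): Lever of the valve in the branch at the pipework's +y side. 0 = open: it points along the pipework's -x, along its pipe. Shuts clockwise seen from above; 1.571 = shut: it points along +y, square across its pipe. Stays where left; takes about 6 N at 65 mm out. Hard stops at 0 and 1.571 rad.
- right_valve (a joint): Lever of the valve in the branch at the pipework's -y side. 0 = open: it points along the pipework's +x, along its pipe. Shuts clockwise seen from above; 1.571 = shut: it points along -y, square across its pipe. Stays where left; takes about 6 N at 65 mm out. Hard stops at 0 and 1.571 rad.
- bypass_pivot (a point): Fixed point on the stem axis of the bypass valve, at the mid-height of its lever's grip (170 mm up); axes as the pipework's.
- bypass_end (a point): Point on the bypass valve's lever, 65 mm out from the stem axis and at mid-height of its black grip, 170 mm above the counter. The grip is 22 mm wide, 13 mm high, and runs level from 30 to 88 mm out; a steel strap joins it to the stem. x axis: outward along the lever.
- left_valve_pivot (a point): Fixed point on the stem axis of the left branch valve, at the mid-height of its lever's grip (170 mm up); axes as the pipework's.
- left_valve_end (a point): Point on the left branch valve's lever, 65 mm out from the stem axis and at mid-height of its black grip, 170 mm above the counter. The grip is 22 mm wide, 13 mm high, and runs level from 30 to 88 mm out; a steel strap joins it to the stem. x axis: outward along the lever.
- right_valve_pivot (a point): Fixed point on the stem axis of the right branch valve, at the mid-height of its lever's grip (170 mm up); axes as the pipework's.
- right_valve_end (a point): Point on the right branch valve's lever, 65 mm out from the stem axis and at mid-height of its black grip, 170 mm above the counter. The grip is 22 mm wide, 13 mm high, and runs level from 30 to 88 mm out; a steel strap joins it to the stem. x axis: outward along the lever.
- cartridge: Bystander, loose: spare filter cartridge, white cylinder 43 mm across, 78 mm tall, standing between the branches; origin at the centre of its underside.
- dosing_cup: Bystander, loose: white dosing cup, 60 mm across, 48 mm tall, standing between the branches; origin at the centre of its underside.
- bowl_spanner: Bystander, loose: black bowl spanner lying flat on the counter under the main pipe: a ring 92 mm across with a 115 mm handle, 10 mm high; origin in the ring's centre.
- detergent: Bystander, loose: white detergent bottle with a blue cap, 77 mm across, 185 mm tall, beside the right-hand riser; origin at the centre of its underside.
- stain_remover: Bystander, loose: grey bottle, 52 mm across, 170 mm tall, to one side; origin at the centre of its underside.
- salt_jar: Bystander, loose: glass jar, 72 mm across, 110 mm tall, to one side; origin at the centre of its underside.
- scrub_brush: Bystander, loose: wooden scrubbing brush 120 x 50 mm, 40 mm high, on the left; origin at the centre of its underside.

How it is judged:
By the outcome, as a careful person would: the job done as asked, in the order asked, and still so for the second after the job is handed in, with the robot touching nothing.
It also fails if it takes over 70 s, if anything falls off the work surface, if the arm or the gripper's body presses on something with over 40 N, if the wrist force passes 120 N, or if a joint passes its speed limit or range.

ROBOT

A 6-joint arm with a two-finger parallel gripper is mounted at the origin on the work surface. World frame = base frame: x ahead of the robot, y to its left, z up, the work surface at z = 0. Lengths are in mm, angles in rad, forces in N, time in s.
With the tool pointing down it reaches from about 400 to 925 mm from the base axis. Payload 12.5 kg.
Tool frame: the origin (TCP) lies midway between the tips of the shut fingers; the grasp point (between the pads) lies 19 mm behind it; z points along the fingers, y is the line along which they close (so a half turn about z gives the same grasp; the last joint's range is limited). The gripper opens to 95 mm and grips with 3 to 60 N. Pads are 20 mm wide; open, the fingers measure 119 mm over their backs; the gripper's body (75 mm by 180 mm) begins 59 mm behind the grasp point.
Start: joints at [1.141, 0.491, 1.559, -0, 1.092, -0.106], TCP at [198.842, 592.547, 191.261] pointing down, gripper open.
Joint ranges: [-3.1, 3.1], [-0.84, 2.19], [0.05, 2.79], [-1.13, 4.28], [0.06, 2.93], [-2.69, 2.69]. Speed limits (rad/s): [2.22, 2.22, 2.79, 3.14, 3.14, 3.14].

INTERFACE

Orientations are given as a unit quaternion [x, y, z, w].
In Python, from station import get_obs, grab_frame, finish_job gives the robot as it stands.
- The arm moves only by the tool send_rows, never from a script. Its argument "deltas" is one flat list of numbers, 4 for each row, row after row: the shift along the tool's x, y, z in m, then the turn about the tool's z in rad. In form: [x, y, z, turn, x, y, z, turn, ...]. A call has 1 to 12 rows; each row is the pose to reach, as a shift and turn from the pose commanded when the call began, along the tool's axes at that moment; what a row does not reach only later rows make up. A row lasts 1/10 s, in which the tool goes at most 50 mm and 8.59 degrees, less where a joint would pass 70% of its speed; a pose out of reach is approached as far as the arm can. A call with a gripper value outside its range is refused whole. "fingers" is the opening, from -1 (shut) to 1 (fully open), set as the call begins (left out, the last holds). The fingers move at their own pace and stop on an object; "newtons" is the grip in N (left out, the last holds). Time passes only in rows, so rows that repeat a pose let the fingers close. It gives the time, the measured TCP pose, the force and the opening at its end, in the units of the state.
- get_obs(): the state, without advancing time (a new reading comes with each control period).
- grab_frame(name): name is "side" or "top" or "wrist"; returns a dict with "pixels" (400x640x3 uint8, blue, green, red), "mtx" (3x3 intrinsics, pixels), "R" (3x3) and "t" (3): a world point X has camera coordinates R X + t; the wrist camera has in their place "hand_eye" (4x4, takes a point from camera to tool coordinates, whose origin is the TCP and whose axes are the flange's). Camera axes: x right, y down, z forward; pixel columns grow to the right and rows downward; lengths in mm; the calibration is good to about 2 mm. A picture is of the moment at which its call begins: read the wrist's pose just before it. There is no depth.
- finish_job(): hands the job in, once; it reports no verdict.
The state is a dict: "time": time; "q": joint angles; "qd": joint speeds; "tau": joint torques, N m; "ee_pos": TCP position; "orientation": TCP orientation; "ft_force": force on the tool from outside, world axes, zero at the start; "ft_torque": the same for the moment, N m; "gripper_width": finger opening in mm.
Only numpy, scipy, OpenCV 4.12 (cv2) and the standard library are available. Lean on these libraries where they do the work, as an engineer would, in place of code of your own. Each camera call takes 0.05 s, during which the arm holds its last target. There are 200 camera calls.

## Working session

There is one attempt and no reset: what is moved stays moved. The work goes in short steps, Python scripts to look and compute and a tool call to move; the robot and the scene stay as the last step left them, time stands still between calls to the robot, and variables do not carry over. Pictures are saved under pics/ and viewed, on a budget of 10 in all, crops included, one or two more only if the job needs it, and the job is handed in when it is done.

Besides the shell and the picture viewer there is one more tool, called after "Emit:" as name(argument=value, ...) on one line, values as JSON. send_rows: Moves the arm, as the interface text tells. Its arguments: {"type":"object","properties":{"deltas":{"type":"array","items":{"type":"number"}},"fingers":{"type":"number"},"newtons":{"type":"number"}},"required":["deltas"]}

```bash
mkdir -p pics
python3 - <<'E'
from station import *
import cv2,pickle
o=get_obs();print(o)
for n in("top","side"):
    f=grab_frame(n);cv2.imwrite(f"pics/{n}0.png",f["pixels"]);pickle.dump(f,open(n+".pkl","wb"))
    print(f["mtx"],f["R"],f["t"])
E
```

```text
{'time': 0.0, 'q': array([ 1.14139043e+00,  4.91521406e-01,  1.55946507e+00,  2.11298001e-05,
        1.09170213e+00, -1.05599070e-01]), 'qd': array([ 0.00032249, -0.00015964,  0.00099882, -0.00147138, -0.00181618,
        0.00052399]), 'tau': array([-2.12309329e-03, -6.12627983e+01, -2.58181626e+01,  6.92236936e-02,
        4.82160214e-02, -7.57633188e-05]), 'ee_pos': array([198.71740695, 592.27444434, 190.68009096]), 'orientation': array([ 1.61201803e-01,  9.86921313e-01, -5.26009099e-04, -1.53882332e-04]), 'ft_force': array([-0.21905692,  0.07119562, -0.08478917]), 'ft_torque': array([-0.01213794, -0.02455955,  0.01884757]), 'gripper_width': 94.93300638737801}
[[381.39300255   0.         323.09480449]
 [  0.         381.39300255 200.32535907]
 [  0.           0.           1.        ]] [[-0.01591168 -0.9998321  -0.00908776]
 [-0.99496122  0.01673268 -0.09885441]
 [ 0.09898987  0.00746903 -0.99506041]] [ -16.70108903  542.67475658 1262.16791527]
[[478.90195929   0.         324.41998377]
 [  0.         478.90195929 193.76401628]
 [  0.           0.           1.        ]] [[ 0.96317586 -0.26869951  0.00963551]
 [-0.18031083 -0.67209292 -0.71817764]
 [ 0.19944994  0.68999397 -0.6957931 ]] [-488.61556133  170.61985857 1307.84023978]
```

View pics/top0.png

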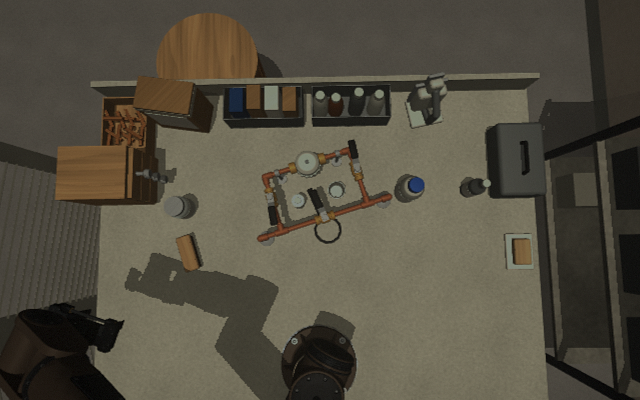

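View pics/side0.png

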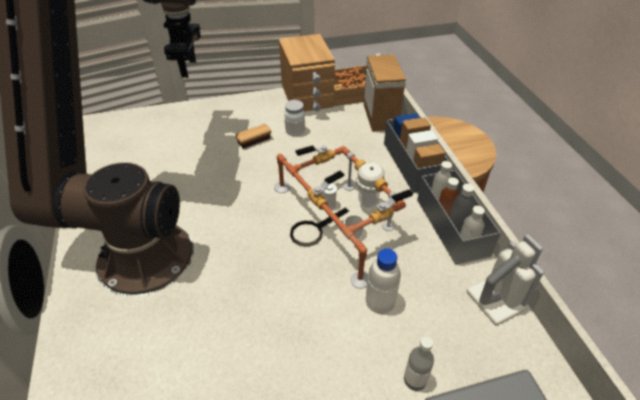

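The top view shows the main pipe from about (263,238) to (388,197). The black grips are near (316,198) for the bypass, (272,215) for the left valve and (352,150) for the right valve. Next I'll measure them.

```bash
cat > h.py <<'E'
import numpy as np,cv2,pickle
def onplane(f,uv,z):
    d=np.linalg.inv(f["mtx"])@[uv[0],uv[1],1];R,t=np.array(f["R"]),np.array(f["t"]).ravel()
    c=-R.T@t;d=R.T@d;return c+d*(z-c[2])/d[2]
def proj(f,X):
    p=f["mtx"]@(f["R"]@np.array(X,float)+np.array(f["t"]).ravel());return p[:2]/p[2]
E
python3 - <<'E'
from h import *
f=pickle.load(open("top.pkl","rb"));im=f["pixels"]
hsv=cv2.cvtColor(im,cv2.COLOR_BGR2HSV)
dark=(hsv[...,2]<45).astype(np.uint8)
n,l,s,c=cv2.connectedComponentsWithStats(dark)
for i in range(1,n):
    if 240<c[i][0]<400 and 130<c[i][1]<250 and s[i][4]>15:
        ys,xs=np.where(l==i); r=cv2.minAreaRect(np.c_[xs,ys].astype(np.float32))
        b=[onplane(f,p,176)[:2].round() for p in cv2.boxPoints(r)]
        print(s[i],c[i].round(1),onplane(f,c[i],176).round(1),[x.tolist() for x in b])
cop=((hsv[...,0]<14)&(hsv[...,1]>130)&(hsv[...,2]>70)).astype(np.uint8); cop[:,:240]=0;cop[:,410:]=0;cop[:130]=0;cop[260:]=0
ys,xs=np.where(cop); P=np.array([onplane(f,p,130)[:2] for p in np.c_[xs,ys]])
# main pipe: ransac-lite via cv2.fitLine on points near line of ends
a=onplane(f,(263,238),130)[:2];b=onplane(f,(388,197),130)[:2]
for k in range(3):
    d=(b-a)/np.linalg.norm(b-a);nn=np.array([-d[1],d[0]]);m=abs((P-a)@nn)<10
    v=cv2.fitLine(P[m].astype(np.float32),cv2.DIST_HUBER,0,.01,.01).ravel();s=(P[m]-v[2:])@v[:2];a=v[2:]+v[:2]*s.min();b=v[2:]+v[:2]*s.max()
print(a,b,(a+b)/2,np.linalg.norm(a-b),np.arctan2(v[1],v[0]))
cv2.imwrite("pics/crop.png",cv2.resize(im[130:260,240:420],None,fx=4.4,fy=4.4,interpolation=cv2.INTER_CUBIC))
E
```

```text
[348 140  10  19 126] [352.6 148.9] [ 682.3 -118.3  176. ] [[709.0, -103.0], [713.0, -123.0], [657.0, -134.0], [653.0, -114.0]]
[308 188  15  28 175] [315.1 198.8] [532.5  -2.9 176. ] [[561.0, 21.0], [571.0, -2.0], [494.0, -34.0], [484.0, -11.0]]
[268 206  10  19 129] [272.4 214.8] [486.7 125.  176. ] [[513.0, 139.0], [516.0, 119.0], [460.0, 110.0], [457.0, 130.0]]
[314 219  27  24  88] [328.4 233.7] [428.  -40.8 176. ] [[451.0, 6.0], [473.0, -69.0], [415.0, -86.0], [393.0, -12.0]]
[415.91018393 178.32470535] [ 543.88038094 -237.96749999] [479.89528243 -29.82139732] 435.5175904037583 -1.2725601
```

View pics/crop.png

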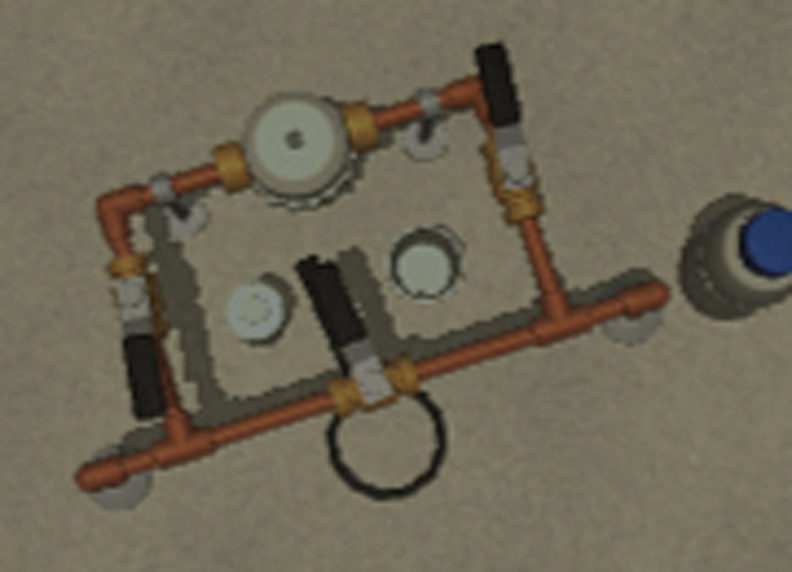

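```bash
cat >> h.py <<'E'
from station import get_obs
th=0.298; O=np.array([480.,-30.])
def R2(a): return np.array([[np.cos(a),-np.sin(a)],[np.sin(a),np.cos(a)]])
PIV={k:O+R2(th)@np.array(v) for k,v in dict(b=(0,0),l=(110,140),r=(110,-140)).items()}
# joint angle j -> lever world angle; tool axis y angle
def pose(v,j,gap,r=65,z=165):
    s={'b':1,'l':-1,'r':-1}[v]; phi=th+{'b':0,'l':np.pi,'r':0}[v]+s*j
    xy=PIV[v]+R2(phi)@np.array([r,-s*(21+gap)])
    yaw=phi+np.pi/2-(np.pi if v=='l' else 0)
    return np.array([*xy,z,yaw])
def deltas(targets):
    o=get_obs();q=o["orientation"];yaw=2*np.arctan2(q[1],q[0])
    out=[]
    for t in targets:
        d=R2(yaw).T@(t[:2]-o["ee_pos"][:2]); turn=-((t[3]-yaw+np.pi)%(2*np.pi)-np.pi)
        out.append([d[0]/1e3,-d[1]/1e3,(o["ee_pos"][2]-t[2])/1e3,turn])
    print(o["ee_pos"].round(1),round(yaw,3),"F",o["ft_force"].round(1),"w",round(o["gripper_width"],1))
    for t,d in zip(targets,out): print(t.round(2),np.round(d,3).tolist())
E
python3 -c "
from h import *
print(PIV)
deltas([pose('b',0.1,10,z=230)])"
```

```text
{'b': array([480., -30.]), 'l': array([544.04656588, 136.12657042]), 'r': array([ 626.25707018, -131.53260276])}
[198.7 592.3 190.7] 2.818 F [ 0.4 -0.2 -0. ] w 95.1
[551.93 -33.38 230.     1.97] [-0.534, -0.481, -0.039, 0.849]
```

Emit:
send_rows(deltas=[0, 0, -0.039, 0, -0.534, -0.481, -0.039, 0.849, -0.534, -0.481, -0.039, 0.849, -0.534, -0.481, -0.039, 0.849, -0.534, -0.481, -0.039, 0.849, -0.534, -0.481, -0.039, 0.849, -0.534, -0.481, -0.039, 0.849, -0.534, -0.481, -0.039, 0.849, -0.534, -0.481, -0.039, 0.849, -0.534, -0.481, -0.039, 0.849, -0.534, -0.481, -0.039, 0.849, -0.534, -0.481, -0.039, 0.849], fingers=-1, newtons=20)

```text
time: 1.3
ee_pos: [469.7, 111.5, 230.2]
orientation: [0.553, 0.833, 0.0, -0.0]
ft_force: [0.2, 1.4, -0.2]
gripper_width: 4.3
```

```bash
python3 -c "
from h import *
deltas([pose('b',0.1,10,z=230)])"
```

```text
[469.7 111.5 230.2] 1.969 F [ 0.2  1.4 -0.2] w 4.3
[551.93 -33.38 230.     1.97] [-0.165, 0.02, 0.0, -0.0]
```

Emit:
send_rows(deltas=[-0.165, 0.02, 0, 0, -0.165, 0.02, 0, 0, -0.165, 0.02, 0, 0, -0.165, 0.02, 0, 0, -0.165, 0.02, 0, 0, -0.165, 0.02, 0, 0, -0.165, 0.02, 0, 0])

```text
time: 2.0
ee_pos: [550.9, -29.5, 230.3]
orientation: [0.553, 0.833, 0.0, -0.0]
ft_force: [-0.2, -0.8, -0.5]
gripper_width: 0.2
```

Run:
```python
from h import *
from station import grab_frame
deltas([pose('b',0.1,10,z=200),pose('b',0.1,10)])
o=get_obs();f=grab_frame("wrist");cv2.imwrite("pics/w0.png",f["pixels"])
print(f["hand_eye"],f["mtx"])
from scipy.spatial.transform import Rotation as Ro
T=np.eye(4);T[:3,:3]=Ro.from_quat(o["orientation"]).as_matrix();T[:3,3]=o["ee_pos"]
W=np.linalg.inv(T@np.array(f["hand_eye"]));f["R"]=W[:3,:3];f["t"]=W[:3,3];pickle.dump(f,open("w0.pkl","wb"))
for v in 'blr':
    print(v,proj(f,[*PIV[v],176]).round())
```

```text
[550.9 -29.5 230.3] 1.97 F [-0.2 -0.8 -0.5] w 0.2
[551.93 -33.38 200.     1.97] [-0.004, -0.001, 0.03, 0.001]
[551.93 -33.38 165.     1.97] [-0.004, -0.001, 0.065, 0.001]
[[-2.14600261e-04 -9.60311255e-01 -2.78930543e-01  7.89520672e+01]
 [ 9.99999537e-01  5.56194743e-05 -9.60856298e-04  5.66753799e-01]
 [ 9.38235088e-04 -2.78930620e-01  9.60310798e-01 -1.93967433e+02]
 [ 0.00000000e+00  0.00000000e+00  0.00000000e+00  1.00000000e+00]] [[326.90087658   0.         322.49846792]
 [  0.         326.90087658 196.59668896]
 [  0.           0.           1.        ]]
b [237. 172.]
l [409. -18.]
r [355. 335.]
```

View pics/w0.png

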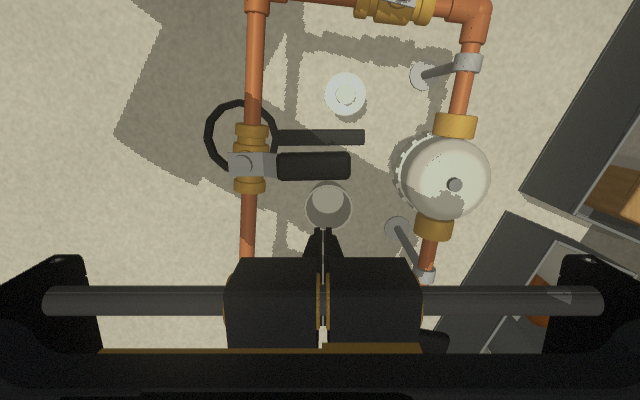

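The wrist view shows the bypass grip spanning columns 277–350 and rows 152–181, with its stem near (244,163). The fingertips point at about (322,230), on the correct side of the grip.

Run:
```python
from h import *
f=pickle.load(open("w0.pkl","rb"))
for p,z in [((244,163),165),((277,152),176),((349,152),176),((277,180),176),((349,180),176)]:
    w=onplane(f,p,z);print(p,w.round(1),"pipework",(R2(th).T@(w[:2]-O)).round(1))
print(proj(f,[*get_obs()["ee_pos"]]))
```

```text
(244, 163) [480.8 -24.6 165. ] pipework [2.4 4.9]
(277, 152) [502.9  -3.9 176. ] pipework [29.5 18.2]
(349, 152) [553.3  17.4 176. ] pipework [84.  23.8]
(277, 180) [510.6 -24.4 176. ] pipework [30.9 -3.6]
(349, 180) [562.3  -2.6 176. ] pipework [86.7  2.1]
[322.04401312 230.75397421]
```

```bash
sed -i 's/^th=.*/th=0.298; O=np.array([479.,-26.5])/' h.py
python3 - <<'E'
from h import *
deltas([pose('b',0.1,9,z=200),pose('b',0.1,9)])
E
```

```text
[550.9 -29.4 230.4] 1.97 F [0.6 0.1 0.2] w 0.4
[550.55 -28.96 200.     1.97] [0.001, -0.0, 0.03, 0.002]
[550.55 -28.96 165.     1.97] [0.001, -0.0, 0.065, 0.002]
```

Emit:
send_rows(deltas=[0, 0, 0.02, 0, 0, 0, 0.04, 0, 0, 0, 0.055, 0, 0, 0, 0.065, 0, 0, 0, 0.065, 0])

```text
time: 2.55
ee_pos: [550.9, -30.0, 164.4]
orientation: [0.553, 0.833, -0.0, -0.001]
ft_force: [-0.0, 0.9, 0.2]
gripper_width: 0.4
```

Run:
```python
from h import *
deltas([pose('b',0.1,4)]+[pose('b',a,0) for a in np.arange(.1,.71,.06)])
```

```text
[550.9 -30.  164.4] 1.97 F [-0.   0.9  0.2] w 0.4
[548.61 -24.35 165.     1.97] [0.006, 0.0, -0.001, 0.001]
[547.06 -20.67 165.     1.97] [0.01, 0.0, -0.001, 0.001]
[546.59 -16.6  165.     2.03] [0.014, 0.001, -0.001, -0.059]
[545.87 -12.56 165.     2.09] [0.018, 0.002, -0.001, -0.119]
[544.91  -8.58 165.     2.15] [0.022, 0.003, -0.001, -0.179]
[543.72  -4.66 165.     2.21] [0.026, 0.003, -0.001, -0.239]
[542.29  -0.81 165.     2.27] [0.03, 0.003, -0.001, -0.299]
[540.64   2.94 165.     2.33] [0.034, 0.003, -0.001, -0.359]
[538.76   6.58 165.     2.39] [0.038, 0.003, -0.001, -0.419]
[536.67  10.1  165.     2.45] [0.042, 0.002, -0.001, -0.479]
[534.38  13.5  165.     2.51] [0.046, 0.002, -0.001, -0.539]
[531.88  16.74 165.     2.57] [0.05, 0.001, -0.001, -0.599]
```

Emit:
send_rows(deltas=[0.006, 0, 0, 0, 0.01, 0, 0, 0, 0.014, 0.001, 0, -0.06, 0.018, 0.002, 0, -0.12, 0.022, 0.003, 0, -0.18, 0.026, 0.003, 0, -0.24, 0.03, 0.003, 0, -0.3, 0.034, 0.003, 0, -0.36, 0.038, 0.003, 0, -0.42, 0.042, 0.002, 0, -0.48, 0.046, 0.002, 0, -0.54, 0.05, 0.001, 0, -0.6])

```text
time: 3.75
ee_pos: [533.2, 16.2, 166.0]
orientation: [0.281, 0.96, 0.0, 0.001]
ft_force: [1.0, -0.2, -1.1]
gripper_width: 1.0
```

Run:
```python
from h import *
deltas([pose('b',a,0) for a in np.arange(.76,1.43,.06)])
```

```text
[533.2  16.2 166. ] 2.572 F [ 1.  -0.2 -1.1] w 1.0
[529.19  19.84 165.     2.63] [0.005, 0.001, 0.001, -0.057]
[526.32  22.76 165.     2.69] [0.009, 0.002, 0.001, -0.117]
[523.28  25.51 165.     2.75] [0.013, 0.002, 0.001, -0.177]
[520.08  28.07 165.     2.81] [0.017, 0.003, 0.001, -0.237]
[516.74  30.44 165.     2.87] [0.022, 0.003, 0.001, -0.297]
[513.25  32.6  165.     2.93] [0.026, 0.003, 0.001, -0.357]
[509.65  34.55 165.     2.99] [0.03, 0.003, 0.001, -0.417]
[505.93  36.27 165.     3.05] [0.034, 0.002, 0.001, -0.477]
[502.12  37.78 165.     3.11] [0.038, 0.001, 0.001, -0.537]
[498.22  39.05 165.     3.17] [0.042, 0.0, 0.001, -0.597]
[494.26  40.08 165.     3.23] [0.046, -0.001, 0.001, -0.657]
[490.24  40.88 165.     3.29] [0.049, -0.002, 0.001, -0.717]
```

Run:
```python
from h import *
from station import grab_frame
f=grab_frame("wrist");cv2.imwrite("pics/w1.png",f["pixels"]);print(get_obs()["ft_force"])
```

```text
[-0.72785565  0.79682245 -0.0058661 ]
```

View pics/w1.png

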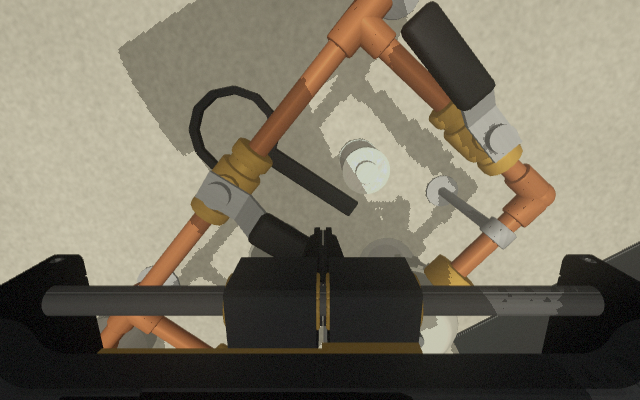

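Run:
```python
from h import *
from station import grab_frame
from scipy.spatial.transform import Rotation as Ro
o=get_obs();f=grab_frame("wrist")
T=np.eye(4);T[:3,:3]=Ro.from_quat(o["orientation"]).as_matrix();T[:3,3]=o["ee_pos"]
W=np.linalg.inv(T@np.array(f["hand_eye"]));f["R"]=W[:3,:3];f["t"]=W[:3,3];pickle.dump(f,open("w1.pkl","wb"))
print("tcp",proj(f,o["ee_pos"]), (R2(th).T@(o["ee_pos"][:2]-O)).round(1))
for j in (.1,.4,.7):
    print(j,[proj(f,[*(PIV['b']+R2(th+j)@np.array([r,0])),176]).round().tolist() for r in (0,30,88)])
for p,z in [((220,192),165),((263,213),176),((248,243),176),((397,35),176),((437,2),176),((490,80),176),((455,110),176)]: print(p,(R2(th).T@(onplane(f,p,z)[:2]-O)).round(1))
g=grab_frame("top");cv2.imwrite("pics/t1.png",cv2.resize(g["pixels"][130:260,240:420],None,fx=4,fy=4))
```

```text
tcp [321.85514913 230.3339639 ] [64.  25.4]
0.1 [[211.0, 202.0], [255.0, 229.0], [333.0, 277.0]]
0.4 [[211.0, 202.0], [260.0, 216.0], [352.0, 243.0]]
0.7 [[211.0, 202.0], [262.0, 202.0], [361.0, 202.0]]
(220, 192) [-0.1  3.5]
(263, 213) [27.6 14.2]
(248, 243) [32.5 -7.2]
(397, 35) [ 21.  135.2]
(437, 2) [ 25.8 159. ]
(490, 80) [ 73.7 151.6]
(455, 110) [ 70.9 129. ]
```

View pics/t1.png

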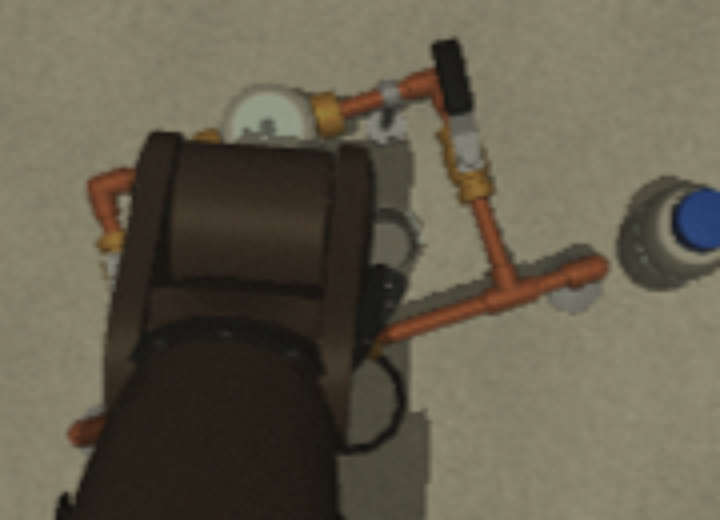

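Force stayed near zero and the lever looks unmoved, still at about 0.1–0.2 rad in the wrist view. The top view is blocked by the arm. I'll lift straight up and look again.

Emit:
send_rows(deltas=[0, 0, -0.02, 0, 0, 0, -0.045, 0, 0, 0, -0.064, 0, 0, 0, -0.064, 0])

```text
time: 4.3
ee_pos: [534.2, 15.6, 231.7]
orientation: [0.283, 0.959, 0.0, 0.002]
ft_force: [-0.2, 0.1, -0.6]
gripper_width: 0.8
```

```bash
cat >> h.py <<'E'
def wrist(name):
    from station import grab_frame
    from scipy.spatial.transform import Rotation as Ro
    o=get_obs();f=grab_frame("wrist")
    T=np.eye(4);T[:3,:3]=Ro.from_quat(o["orientation"]).as_matrix();T[:3,3]=o["ee_pos"]
    W=np.linalg.inv(T@np.array(f["hand_eye"]));f["R"]=W[:3,:3];f["t"]=W[:3,3]
    cv2.imwrite(f"pics/{name}.png",f["pixels"]);pickle.dump(f,open(name+".pkl","wb"))
    print(o["time"],o["ee_pos"].round(1),o["ft_force"].round(1));return f
E
python3 - <<'E'
from h import *
f=wrist("w2")
for j in (.1,.4,.7):
    print(j,[proj(f,[*(PIV['b']+R2(th+j)@np.array([r,0])),176]).round().tolist() for r in (0,30,88)])
E
```

```text
4.3 [534.2  15.6 231.7] [-0.2  0.1 -0.6]
0.1 [[238.0, 175.0], [271.0, 196.0], [331.0, 234.0]]
0.4 [[238.0, 175.0], [275.0, 186.0], [345.0, 207.0]]
0.7 [[238.0, 175.0], [277.0, 175.0], [351.0, 175.0]]
```

View pics/w2.png

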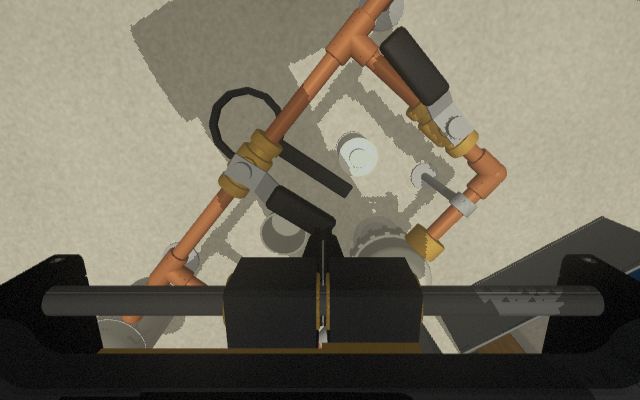

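The lever is still at about 0.1 rad: the stem is at (243,170) and the grip end near (335,225), so the fingers passed without turning it. I'll go back to the start side, descend lower and check the fingertip height with the side camera.

Run:
```python
from h import *
deltas([pose('b',0.1,9,z=230),pose('b',0.1,9,z=159)])
```

```text
[533.5  15.6 230.1] 2.567 F [ 0.4  0.2 -0.8] w 0.7
[550.55 -28.96 230.     1.97] [-0.039, -0.028, 0.0, 0.599]
[550.55 -28.96 159.     1.97] [-0.039, -0.028, 0.071, 0.599]
```

Emit:
send_rows(deltas=[-0.02, -0.015, 0, 0.15, -0.039, -0.028, 0, 0.3, -0.039, -0.028, 0, 0.45, -0.039, -0.028, 0, 0.6, -0.039, -0.028, 0, 0.6, -0.039, -0.028, 0.03, 0.6, -0.039, -0.028, 0.055, 0.6, -0.039, -0.028, 0.071, 0.6, -0.039, -0.028, 0.071, 0.6])

```text
time: 5.25
ee_pos: [549.4, -28.7, 155.8]
orientation: [0.552, 0.834, -0.001, -0.002]
ft_force: [0.7, 0.3, 0.7]
gripper_width: 0.6
```

Run:
```python
from h import *
from station import grab_frame
deltas([pose('b',0.1,4,z=159),pose('b',0.1,0,z=159)])
f=grab_frame("side");im=f["pixels"];o=get_obs()
u=proj(f,o["ee_pos"]);print(u,[proj(f,[*(PIV['b']+R2(th+.1)@np.array([r,0])),z]).round().tolist() for r in (30,88) for z in(163,176)])
x,y=int(u[0])-70,int(u[1])-55
print(x,y)
cv2.imwrite("pics/s1.png",cv2.resize(im[y:y+100,x:x+130],None,fx=6,fy=6,interpolation=cv2.INTER_CUBIC))
```

```text
[549.4 -28.7 155.8] 1.973 F [0.7 0.3 0.7] w 0.6
[548.61 -24.35 159.     1.97] [0.004, 0.001, -0.003, 0.004]
[547.06 -20.67 159.     1.97] [0.008, 0.001, -0.003, 0.004]
[343.20567734 185.5252355 ] [[326.0, 183.0], [326.0, 180.0], [343.0, 175.0], [343.0, 171.0]]
273 130
```

View pics/s1.png

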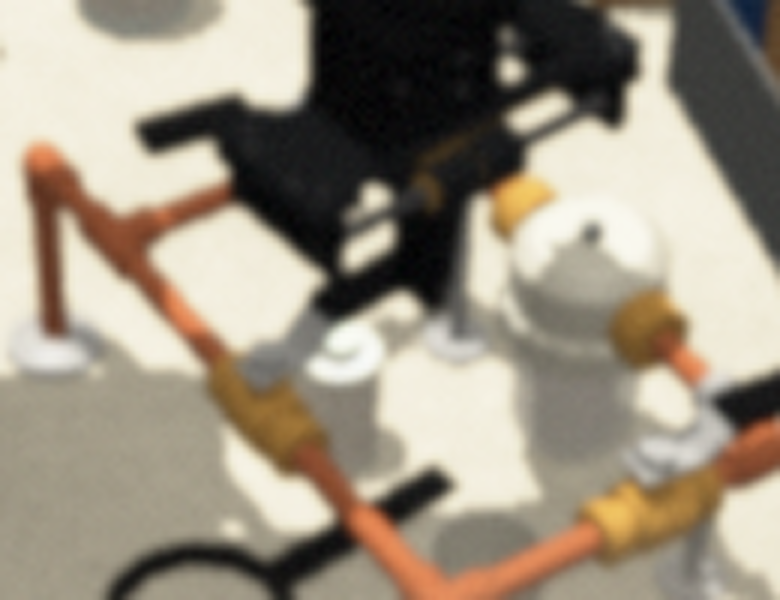

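The side view puts the fingertip at about pixel (344,181), some 4 px above the projected TCP at (343,185). The real tips are therefore about 12 mm higher than reported and slid over the grip. There is free space down to about 133 mm at this radius, so I'll work at z≈145 and check the force.

Emit:
send_rows(deltas=[0, 0, 0.01, 0, 0.004, 0.001, 0.01, 0, 0.008, 0.001, 0.01, 0, 0.012, 0.001, 0.01, 0, 0.016, 0.001, 0.01, 0])

```text
time: 5.8
ee_pos: [546.4, -14.3, 148.8]
orientation: [0.553, 0.833, 0.0, 0.002]
ft_force: [4.3, -5.2, -5.3]
gripper_width: 0.4
```

Run:
```python
from h import *
deltas([pose('b',a,0,z=147) for a in np.arange(.2,.81,.06)])
```

```text
[546.4 -14.3 148.8] 1.969 F [ 4.3 -5.2 -5.3] w 0.4
[546.14 -13.9  147.     2.07] [0.0, -0.0, 0.002, -0.099]
[545.26  -9.9  147.     2.13] [0.004, 0.001, 0.002, -0.159]
[544.15  -5.95 147.     2.19] [0.009, 0.001, 0.002, -0.219]
[542.8   -2.09 147.     2.25] [0.013, 0.001, 0.002, -0.279]
[541.22   1.7  147.     2.31] [0.017, 0.001, 0.002, -0.339]
[539.41   5.38 147.     2.37] [0.021, 0.001, 0.002, -0.399]
[537.39   8.94 147.     2.43] [0.025, 0.001, 0.002, -0.459]
[535.16  12.38 147.     2.49] [0.029, 0.0, 0.002, -0.519]
[532.73  15.68 147.     2.55] [0.033, -0.001, 0.002, -0.579]
[530.11  18.82 147.     2.61] [0.037, -0.002, 0.002, -0.639]
[527.3   21.81 147.     2.67] [0.041, -0.004, 0.002, -0.699]
```

Contact is made now, with about 7 N sideways. I'll follow the arc a few millimetres lower.

Emit:
send_rows(deltas=[0.001, 0, 0.005, -0.05, 0.003, 0, 0.005, -0.1, 0.006, 0, 0.005, -0.16, 0.009, 0.001, 0.005, -0.22, 0.013, 0.001, 0.005, -0.28, 0.017, 0.001, 0.005, -0.34, 0.021, 0.001, 0.005, -0.4, 0.025, 0.001, 0.005, -0.46, 0.029, 0, 0.005, -0.52, 0.033, -0.001, 0.005, -0.58, 0.037, -0.002, 0.005, -0.64, 0.041, -0.004, 0.005, -0.7])

```text
time: 7.0
ee_pos: [527.3, 22.1, 144.3]
orientation: [0.233, 0.973, -0.0, 0.002]
ft_force: [6.1, -3.9, -0.9]
gripper_width: 0.3
```

Run:
```python
from h import *
deltas([pose('b',a,0,z=143) for a in np.arange(.86,1.45,.05)])
```

```text
[527.3  22.1 144.3] 2.672 F [ 6.1 -3.9 -0.9] w 0.3
[524.31  24.62 143.     2.73] [0.004, 0.001, 0.001, -0.057]
[521.7   26.82 143.     2.78] [0.007, 0.002, 0.001, -0.107]
[518.98  28.88 143.     2.83] [0.01, 0.002, 0.001, -0.157]
[516.16  30.81 143.     2.88] [0.014, 0.003, 0.001, -0.207]
[513.25  32.6  143.     2.93] [0.017, 0.003, 0.001, -0.257]
[510.26  34.24 143.     2.98] [0.021, 0.003, 0.001, -0.307]
[507.18  35.72 143.     3.03] [0.024, 0.003, 0.001, -0.357]
[504.04  37.05 143.     3.08] [0.028, 0.003, 0.001, -0.407]
[500.83  38.23 143.     3.13] [0.031, 0.002, 0.001, -0.457]
[497.57  39.24 143.     3.18] [0.034, 0.002, 0.001, -0.507]
[494.26  40.08 143.     3.23] [0.038, 0.001, 0.001, -0.557]
[490.91  40.76 143.     3.28] [0.041, 0.0, 0.001, -0.607]
```

Force is about 7 N, as expected for a lever that is turning. Continuing.

Emit:
send_rows(deltas=[0.004, 0.001, 0, -0.06, 0.007, 0.002, 0, -0.11, 0.01, 0.002, 0, -0.16, 0.014, 0.003, 0, -0.21, 0.017, 0.003, 0, -0.26, 0.021, 0.003, 0, -0.31, 0.024, 0.003, 0, -0.36, 0.028, 0.003, 0, -0.41, 0.031, 0.002, 0, -0.46, 0.034, 0.002, 0, -0.51, 0.038, 0.001, 0, -0.56, 0.041, 0, 0, -0.61])

```text
time: 8.2
ee_pos: [491.0, 41.2, 144.3]
orientation: [-0.07, 0.998, -0.0, 0.003]
ft_force: [6.4, 0.0, -0.8]
gripper_width: 0.7
```

Run:
```python
from h import *
deltas([pose('b',a,0,z=144) for a in np.arange(1.43,1.62,.02)])
```

```text
[491.   41.2 144.3] 3.281 F [ 6.4  0.  -0.8] w 0.7
[489.56  40.99 144.     3.3 ] [0.001, -0.0, 0.0, -0.017]
[488.21  41.18 144.     3.32] [0.003, 0.0, 0.0, -0.037]
[486.86  41.35 144.     3.34] [0.004, 0.001, 0.0, -0.057]
[485.5   41.5  144.     3.36] [0.005, 0.001, 0.0, -0.077]
[484.14  41.61 144.     3.38] [0.007, 0.001, 0.0, -0.097]
[482.77  41.7  144.     3.4 ] [0.008, 0.002, 0.0, -0.117]
[481.41  41.77 144.     3.42] [0.009, 0.002, 0.0, -0.137]
[480.04  41.8  144.     3.44] [0.011, 0.002, 0.0, -0.157]
[478.68  41.81 144.     3.46] [0.012, 0.002, 0.0, -0.177]
[477.31  41.79 144.     3.48] [0.013, 0.002, 0.0, -0.197]
```

Emit:
send_rows(deltas=[0.001, 0, 0, -0.02, 0.003, 0, 0, -0.04, 0.004, 0.001, 0, -0.06, 0.005, 0.001, 0, -0.08, 0.006, 0.001, 0, -0.09])

```text
time: 8.7
ee_pos: [484.8, 42.0, 144.2]
orientation: [-0.114, 0.994, 0.0, 0.002]
ft_force: [4.7, 5.5, 0.1]
gripper_width: 0.4
```

Emit:
send_rows(deltas=[0.001, 0, 0, -0.01, 0.002, 0, 0, -0.02])

```text
time: 8.9
ee_pos: [482.8, 41.9, 144.3]
orientation: [-0.123, 0.992, 0.0, 0.002]
ft_force: [5.4, 7.7, 0.2]
gripper_width: 0.5
```

Emit:
send_rows(deltas=[0.0005, 0, 0, -0.01, 0.001, 0, 0, -0.02])

```text
time: 9.1
ee_pos: [481.7, 41.7, 144.2]
orientation: [-0.133, 0.991, 0.0, 0.002]
ft_force: [6.0, 7.2, 0.1]
gripper_width: 0.4
```

Emit:
send_rows(deltas=[0.0005, 0.0005, 0, -0.01, 0.001, 0.001, 0, -0.01])

```text
time: 9.3
ee_pos: [480.7, 41.8, 144.2]
orientation: [-0.139, 0.99, -0.0, 0.002]
ft_force: [5.8, 1.0, -0.3]
gripper_width: 0.5
```

Emit:
send_rows(deltas=[0.0005, 0.0005, 0, 0, 0.001, 0.0005, 0, 0])

```text
time: 9.5
ee_pos: [480.5, 41.8, 144.4]
orientation: [-0.138, 0.99, -0.0, 0.003]
ft_force: [11.3, 1.0, -3.2]
gripper_width: 0.4
```

Emit:
send_rows(deltas=[0.0005, 0, 0, 0, 0.001, 0, 0, 0])

```text
time: 9.7
ee_pos: [480.4, 41.7, 144.5]
orientation: [-0.138, 0.99, -0.0, 0.004]
ft_force: [14.8, 5.1, -5.2]
gripper_width: 0.1
```

The force rose from 6 to 15 N with no further motion, so the bypass is at its stop. I'll back off and lift, then go to the left valve.

Emit:
send_rows(deltas=[-0.006, 0, 0, 0, -0.012, 0, 0, 0, -0.012, 0, -0.03, 0, -0.012, 0, -0.06, 0, -0.012, 0, -0.085, 0, -0.012, 0, -0.085, 0])

```text
time: 10.3
ee_pos: [489.7, 44.6, 231.2]
orientation: [-0.138, 0.99, -0.0, 0.002]
ft_force: [0.1, 0.2, -0.6]
gripper_width: 1.0
```

Run:
```python
from h import *
deltas([pose('l',0.1,12,z=230)])
```

```text
[489.7  44.6 231.2] 3.419 F [ 0.1  0.2 -0.6] w 1.0
[485.81  94.49 230.     1.77] [-0.01, 0.049, 0.001, 1.65]
```

Emit:
send_rows(deltas=[-0.01, 0.049, 0, 1.65, -0.01, 0.049, 0, 1.65, -0.01, 0.049, 0, 1.65, -0.01, 0.049, 0, 1.65, -0.01, 0.049, 0, 1.65, -0.01, 0.049, 0, 1.65, -0.01, 0.049, 0, 1.65, -0.01, 0.049, 0, 1.65, -0.01, 0.049, 0, 1.65, -0.01, 0.049, 0, 1.65, -0.01, 0.049, 0, 1.65, -0.01, 0.049, 0, 1.65])

```text
time: 11.5
ee_pos: [484.5, 94.4, 227.6]
orientation: [0.635, 0.773, -0.0, -0.0]
ft_force: [-0.7, -0.2, 0.7]
gripper_width: 0.4
```

Run:
```python
from h import *
deltas([pose('l',0.1,12,z=230)])
f=wrist("w3")
```

```text
[484.5  94.4 227.6] 1.766 F [-0.7 -0.2  0.7] w 0.4
[485.81  94.49 230.     1.77] [-0.0, 0.001, -0.002, -0.003]
11.5 [484.5  94.4 227.6] [-0.7 -0.2  0.7]
```

View pics/w3.png

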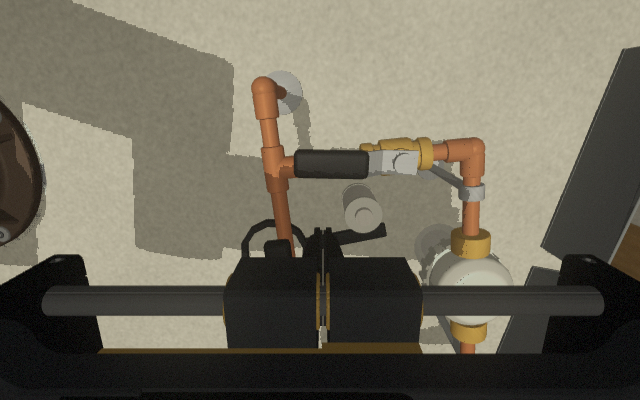

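The wrist view shows the left grip at columns 295–368 and rows 150–178, with its stem near (405,163). The tips are at (322,230), on the correct side. The bypass lever end, at (277,245), lies along its pipe.

Run:
```python
from h import *
f=pickle.load(open("w3.pkl","rb"))
P=[onplane(f,p,176)[:2] for p in [(295,150),(294,178),(368,151),(368,179)]]
t=(P[0]+P[1])/2;b=(P[2]+P[3])/2;d=(b-t)/np.linalg.norm(b-t)
print(t,b,np.linalg.norm(b-t),"phi",np.arctan2(d[1],d[0]),"pivot from lever",t+88*d,"stem",onplane(f,(405,163),165),PIV['l'])
```

```text
[457.31889653 123.09414727] [512.31926888 133.20101759] 55.92128205880027 phi 0.1817325687468424 pivot from lever [543.86971563 138.99872877] stem [542.60017991 138.85555531 165.        ] [543.04656588 139.62657042]
```

Emit:
send_rows(deltas=[0, 0, 0.03, 0, 0, 0, 0.055, 0, 0, 0, 0.075, 0, 0, 0, 0.083, 0, 0, 0, 0.083, 0])

```text
time: 12.05
ee_pos: [484.4, 94.3, 144.4]
orientation: [0.633, 0.774, -0.001, -0.001]
ft_force: [-1.2, -0.0, 0.5]
gripper_width: 0.3
```

Run:
```python
from h import *
deltas([pose('l',0.11,g,z=144) for g in (8,4,0)]+[pose('l',a,0,z=144) for a in np.arange(.16,.6,.05)])
```

```text
[484.4  94.3 144.4] 1.771 F [-1.2 -0.   0.5] w 0.3
[484.61  98.99 144.     1.76] [0.005, 0.001, 0.0, 0.012]
[483.86 102.92 144.     1.76] [0.009, 0.001, 0.0, 0.012]
[483.12 106.85 144.     1.76] [0.013, 0.001, 0.0, 0.012]
[481.55 109.88 144.     1.71] [0.016, 0.0, 0.0, 0.062]
[480.14 113.   144.     1.66] [0.019, -0.0, 0.0, 0.112]
[478.89 116.17 144.     1.61] [0.022, -0.001, 0.0, 0.162]
[477.8  119.41 144.     1.56] [0.026, -0.001, 0.0, 0.212]
[476.87 122.69 144.     1.51] [0.029, -0.002, 0.0, 0.262]
[476.11 126.02 144.     1.46] [0.033, -0.002, 0.0, 0.312]
[475.51 129.39 144.     1.41] [0.036, -0.002, 0.0, 0.362]
[475.08 132.77 144.     1.36] [0.04, -0.001, 0.0, 0.412]
[474.83 136.18 144.     1.31] [0.043, -0.001, 0.0, 0.462]
```

Emit:
send_rows(deltas=[0.005, 0, 0, 0.01, 0.009, 0, 0, 0.01, 0.013, 0, 0, 0.01, 0.016, 0, 0, 0.06, 0.019, 0, 0, 0.11, 0.022, -0.001, 0, 0.16, 0.026, -0.001, 0, 0.21, 0.029, -0.002, 0, 0.26, 0.033, -0.002, 0, 0.31, 0.036, -0.002, 0, 0.36, 0.04, -0.001, 0, 0.41, 0.043, -0.001, 0, 0.46])

```text
time: 13.25
ee_pos: [475.2, 136.0, 145.9]
orientation: [0.794, 0.608, -0.0, 0.001]
ft_force: [-0.3, -7.7, 1.3]
gripper_width: 0.2
```

Run:
```python
from h import *
deltas([pose('l',a,0,z=144) for a in np.arange(.61,1.17,.05)])
```

```text
[475.2 136.  145.9] 1.308 F [-0.3 -7.7  1.3] w 0.2
[474.74 139.59 144.     1.26] [0.003, -0.001, 0.002, 0.049]
[474.82 143.01 144.     1.21] [0.007, -0.002, 0.002, 0.099]
[475.08 146.41 144.     1.16] [0.01, -0.003, 0.002, 0.149]
[475.5  149.8  144.     1.11] [0.013, -0.003, 0.002, 0.199]
[476.09 153.16 144.     1.06] [0.017, -0.004, 0.002, 0.249]
[476.85 156.49 144.     1.01] [0.02, -0.004, 0.002, 0.299]
[477.78 159.78 144.     0.96] [0.024, -0.004, 0.002, 0.349]
[478.87 163.02 144.     0.91] [0.027, -0.004, 0.002, 0.399]
[480.12 166.2  144.     0.86] [0.03, -0.003, 0.002, 0.449]
[481.52 169.31 144.     0.81] [0.034, -0.003, 0.002, 0.499]
[483.08 172.35 144.     0.76] [0.037, -0.002, 0.002, 0.549]
[484.79 175.3  144.     0.71] [0.04, -0.001, 0.002, 0.599]
```

Emit:
send_rows(deltas=[0.003, -0.001, 0.001, 0.05, 0.007, -0.002, 0.001, 0.1, 0.01, -0.003, 0.001, 0.15, 0.013, -0.003, 0.001, 0.2, 0.017, -0.004, 0.001, 0.25, 0.02, -0.004, 0.001, 0.3, 0.024, -0.004, 0.001, 0.35, 0.027, -0.004, 0.001, 0.4, 0.03, -0.003, 0.001, 0.45, 0.034, -0.003, 0.001, 0.5, 0.037, -0.002, 0.001, 0.55, 0.04, -0.001, 0.001, 0.6])

```text
time: 14.45
ee_pos: [483.9, 175.0, 144.8]
orientation: [0.938, 0.346, -0.001, 0.0]
ft_force: [-5.3, -4.9, 2.7]
gripper_width: 0.7
```

Run:
```python
from h import *
deltas([pose('l',a,0,z=144) for a in np.arange(1.2,1.53,.04)])
```

```text
[483.9 175.  144.8] 0.708 F [-5.3 -4.9  2.7] w 0.7
[486.27 177.6  144.     0.67] [0.003, -0.0, 0.001, 0.039]
[487.83 179.84 144.     0.63] [0.006, -0.001, 0.001, 0.079]
[489.48 182.02 144.     0.59] [0.009, -0.002, 0.001, 0.119]
[491.22 184.13 144.     0.55] [0.012, -0.002, 0.001, 0.159]
[493.04 186.16 144.     0.51] [0.014, -0.003, 0.001, 0.199]
[4.9494e+02 1.8813e+02 1.4400e+02 4.7000e-01] [0.017, -0.003, 0.001, 0.239]
[4.9692e+02 1.9001e+02 1.4400e+02 4.3000e-01] [0.02, -0.003, 0.001, 0.279]
[4.9897e+02 1.9181e+02 1.4400e+02 3.9000e-01] [0.022, -0.003, 0.001, 0.319]
[5.0110e+02 1.9354e+02 1.4400e+02 3.5000e-01] [0.025, -0.003, 0.001, 0.359]
```

Emit:
send_rows(deltas=[0.003, 0, 0, 0.04, 0.006, -0.001, 0, 0.08, 0.009, -0.002, 0, 0.12, 0.012, -0.002, 0, 0.16, 0.014, -0.003, 0, 0.2, 0.017, -0.003, 0, 0.24, 0.02, -0.003, 0, 0.28, 0.022, -0.003, 0, 0.32])

```text
time: 15.25
ee_pos: [498.4, 191.7, 144.7]
orientation: [0.981, 0.193, -0.001, 0.0]
ft_force: [-5.3, -4.7, 3.0]
gripper_width: 0.5
```

Emit:
send_rows(deltas=[0.001, 0, 0, 0.015, 0.002, 0, 0, 0.03])

```text
time: 15.45
ee_pos: [500.0, 192.7, 144.7]
orientation: [0.984, 0.178, -0.001, -0.0]
ft_force: [-7.0, -1.0, 3.1]
gripper_width: 0.6
```

Run:
```python
from h import *
deltas([pose('l',a,0,z=144) for a in np.arange(1.51,1.61,.02)])
```

```text
[500.  192.7 144.7] 0.359 F [-7.  -1.   3.1] w 0.6
[5.0056e+02 1.9311e+02 1.4400e+02 3.6000e-01] [0.001, -0.0, 0.001, 0.0]
[5.0164e+02 1.9395e+02 1.4400e+02 3.4000e-01] [0.002, -0.001, 0.001, 0.02]
[5.0273e+02 1.9477e+02 1.4400e+02 3.2000e-01] [0.003, -0.001, 0.001, 0.04]
[5.0384e+02 1.9556e+02 1.4400e+02 3.0000e-01] [0.005, -0.001, 0.001, 0.06]
[5.0497e+02 1.9634e+02 1.4400e+02 2.8000e-01] [0.006, -0.002, 0.001, 0.08]
[5.0611e+02 1.9709e+02 1.4400e+02 2.6000e-01] [0.007, -0.002, 0.001, 0.1]
```

Emit:
send_rows(deltas=[0.001, 0, 0, 0.015, 0.002, -0.001, 0, 0.03])

```text
time: 15.65
ee_pos: [501.6, 194.2, 144.7]
orientation: [0.986, 0.164, -0.001, 0.0]
ft_force: [-5.9, -6.7, 2.8]
gripper_width: 0.5
```

Emit:
send_rows(deltas=[0.001, 0, 0, 0.015, 0.0015, 0, 0, 0.02])

```text
time: 15.85
ee_pos: [501.7, 194.4, 144.6]
orientation: [0.988, 0.154, -0.003, 0.0]
ft_force: [-12.9, -5.2, 8.7]
gripper_width: 0.0
```

Emit:
send_rows(deltas=[0.0005, 0, 0, 0.01, 0.001, 0, 0, 0.01])

```text
time: 16.05
ee_pos: [501.7, 194.5, 144.5]
orientation: [0.989, 0.149, -0.004, 0.0]
ft_force: [-17.7, -6.3, 10.3]
gripper_width: 1.0
```

Emit:
send_rows(deltas=[0.0005, 0, 0, 0, 0.001, 0, 0, 0])

```text
time: 16.25
ee_pos: [501.8, 194.6, 144.5]
orientation: [0.989, 0.149, -0.005, 0.001]
ft_force: [-21.1, -7.2, 12.1]
gripper_width: 0.6
```

At the stop (21 N, stalled). I'll back off, lift and go to the right valve.

Emit:
send_rows(deltas=[-0.006, 0, 0, 0, -0.014, 0, 0, 0, -0.014, 0, -0.03, 0, -0.014, 0, -0.06, 0, -0.014, 0, -0.085, 0, -0.014, 0, -0.085, 0])

```text
time: 16.85
ee_pos: [493.9, 191.7, 232.7]
orientation: [0.989, 0.149, 0.003, -0.0]
ft_force: [0.6, 0.2, 0.7]
gripper_width: 0.3
```

Run:
```python
from h import *
deltas([pose('r',0.1,12,z=228)])
```

```text
[493.9 191.7 232.7] 0.299 F [0.6 0.2 0.7] w 0.3
[682.5  -82.89 228.     1.77] [0.099, 0.318, 0.005, -1.47]
```

Emit:
send_rows(deltas=[0.1, 0.318, 0, -1.47, 0.1, 0.318, 0, -1.47, 0.1, 0.318, 0, -1.47, 0.1, 0.318, 0, -1.47, 0.1, 0.318, 0, -1.47, 0.1, 0.318, 0, -1.47, 0.1, 0.318, 0, -1.47, 0.1, 0.318, 0, -1.47, 0.1, 0.318, 0, -1.47, 0.1, 0.318, 0, -1.47, 0.1, 0.318, 0, -1.47, 0.1, 0.318, 0, -1.47])

```text
time: 18.05
ee_pos: [681.9, -83.1, 228.8]
orientation: [0.635, 0.772, -0.0, -0.0]
ft_force: [0.1, -0.2, 0.4]
gripper_width: 0.4
```

Run:
```python
from h import *
deltas([pose('r',0.1,12,z=228),pose('r',0.1,12,z=144)])
f=wrist("w4")
from station import grab_frame
g=grab_frame("top");cv2.imwrite("pics/t2.png",cv2.resize(g["pixels"][130:260,240:420],None,fx=4,fy=4))
for j in (0,.1,.2): print(j,[proj(f,[*(PIV['r']+R2(th-j)@np.array([r,0])),176]).round().tolist() for r in (0,30,88)])
```

```text
[681.9 -83.1 228.8] 1.765 F [ 0.1 -0.2  0.4] w 0.4
[682.5  -82.89 228.     1.77] [0.0, 0.001, 0.001, -0.004]
[682.5  -82.89 144.     1.77] [0.0, 0.001, 0.085, -0.004]
18.05 [681.9 -83.1 228.8] [ 0.1 -0.2  0.4]
0 [[244.0, 244.0], [280.0, 240.0], [351.0, 234.0]]
0.1 [[244.0, 244.0], [281.0, 244.0], [351.0, 244.0]]
0.2 [[244.0, 244.0], [280.0, 247.0], [350.0, 253.0]]
```

View pics/w4.png

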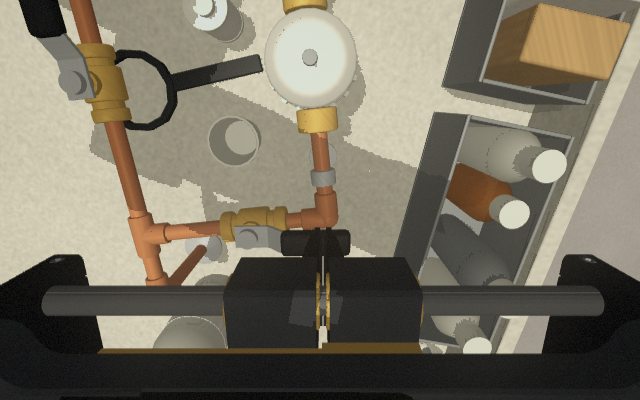

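The right grip spans columns 283–350 and rows 230–256, as the model predicts at j≈0.1. The bypass lever, top left, lies along its pipe. Descend and push.

Emit:
send_rows(deltas=[0, 0, 0.03, 0, 0, 0, 0.055, 0, 0, 0, 0.075, 0, 0, 0, 0.084, 0, 0, 0, 0.084, 0])

```text
time: 18.65
ee_pos: [681.6, -83.2, 144.2]
orientation: [0.634, 0.773, -0.0, -0.001]
ft_force: [-0.3, 0.1, 1.3]
gripper_width: 0.3
```

Run:
```python
from h import *
deltas([pose('r',0.1,g,z=144) for g in (8,4,0)]+[pose('r',a,0,z=144) for a in np.arange(.15,.6,.05)])
```

```text
[681.6 -83.2 144.2] 1.768 F [-0.3  0.1  1.3] w 0.3
[683.28 -86.81 144.     1.77] [-0.004, 0.001, 0.0, -0.001]
[684.07 -90.73 144.     1.77] [-0.008, 0.001, 0.0, -0.001]
[684.86 -94.66 144.     1.77] [-0.012, 0.001, 0.0, -0.001]
[686.45 -97.68 144.     1.72] [-0.015, 0.002, 0.0, 0.049]
[ 687.89 -100.77  144.      1.67] [-0.018, 0.003, 0.0, 0.099]
[ 689.17 -103.94  144.      1.62] [-0.022, 0.003, 0.0, 0.149]
[ 690.3  -107.16  144.      1.57] [-0.025, 0.004, 0.0, 0.199]
[ 691.26 -110.44  144.      1.52] [-0.029, 0.004, 0.0, 0.249]
[ 692.06 -113.76  144.      1.47] [-0.032, 0.004, 0.0, 0.299]
[ 692.69 -117.12  144.      1.42] [-0.035, 0.004, 0.0, 0.349]
[ 693.15 -120.5   144.      1.37] [-0.039, 0.004, 0.0, 0.399]
[ 693.44 -123.9   144.      1.32] [-0.042, 0.004, 0.0, 0.449]
```

Emit:
send_rows(deltas=[-0.004, 0.001, 0, 0, -0.008, 0.001, 0, 0, -0.012, 0.001, 0, 0, -0.015, 0.002, 0, 0.05, -0.018, 0.003, 0, 0.1, -0.022, 0.003, 0, 0.15, -0.025, 0.004, 0, 0.2, -0.029, 0.004, 0, 0.25, -0.032, 0.004, 0, 0.3, -0.035, 0.004, 0, 0.35, -0.039, 0.004, 0, 0.4, -0.042, 0.004, 0, 0.45])

```text
time: 19.85
ee_pos: [695.2, -123.1, 146.3]
orientation: [0.791, 0.612, 0.001, 0.0]
ft_force: [2.9, 6.2, 1.8]
gripper_width: 0.7
```

Run:
```python
from h import *
deltas([pose('r',a,0,z=144) for a in np.arange(.6,1.16,.05)])
```

```text
[ 695.2 -123.1  146.3] 1.317 F [2.9 6.2 1.8] w 0.7
[ 693.56 -127.32  144.      1.27] [-0.005, -0.001, 0.002, 0.048]
[ 693.51 -130.73  144.      1.22] [-0.008, 0.0, 0.002, 0.098]
[ 693.29 -134.14  144.      1.17] [-0.011, 0.001, 0.002, 0.148]
[ 692.9  -137.53  144.      1.12] [-0.015, 0.001, 0.002, 0.198]
[ 692.34 -140.9   144.      1.07] [-0.018, 0.002, 0.002, 0.248]
[ 691.62 -144.24  144.      1.02] [-0.021, 0.002, 0.002, 0.298]
[ 690.72 -147.53  144.      0.97] [-0.025, 0.002, 0.002, 0.348]
[ 689.67 -150.78  144.      0.92] [-0.028, 0.002, 0.002, 0.398]
[ 688.45 -153.97  144.      0.87] [-0.032, 0.001, 0.002, 0.448]
[ 687.07 -157.1   144.      0.82] [-0.035, 0.001, 0.002, 0.498]
[ 685.54 -160.15  144.      0.77] [-0.038, -0.0, 0.002, 0.548]
[ 683.86 -163.12  144.      0.72] [-0.042, -0.001, 0.002, 0.598]
```

Emit:
send_rows(deltas=[-0.004, 0, 0.001, 0.05, -0.008, 0, 0.001, 0.1, -0.011, 0.001, 0.001, 0.15, -0.015, 0.001, 0.001, 0.2, -0.018, 0.002, 0.001, 0.25, -0.021, 0.002, 0.001, 0.3, -0.025, 0.002, 0.001, 0.35, -0.028, 0.002, 0.001, 0.4, -0.032, 0.001, 0.001, 0.45, -0.035, 0.001, 0.001, 0.5, -0.038, 0, 0.001, 0.55, -0.042, -0.001, 0.001, 0.6])

```text
time: 21.05
ee_pos: [684.9, -164.4, 145.7]
orientation: [0.936, 0.351, 0.003, 0.001]
ft_force: [7.8, 2.2, 0.1]
gripper_width: 0.1
```

Run:
```python
from h import *
deltas([pose('r',a,0,z=144) for a in np.arange(1.2,1.53,.04)])
```

```text
[ 684.9 -164.4  145.7] 0.717 F [7.8 2.2 0.1] w 0.1
[ 6.8204e+02 -1.6601e+02  1.4400e+02  6.7000e-01] [-0.003, -0.001, 0.002, 0.048]
[ 6.8047e+02 -1.6825e+02  1.4400e+02  6.3000e-01] [-0.006, -0.0, 0.002, 0.088]
[ 6.7882e+02 -1.7042e+02  1.4400e+02  5.9000e-01] [-0.009, 0.0, 0.002, 0.128]
[ 6.7708e+02 -1.7253e+02  1.4400e+02  5.5000e-01] [-0.011, 0.001, 0.002, 0.168]
[ 6.7526e+02 -1.7457e+02  1.4400e+02  5.1000e-01] [-0.014, 0.001, 0.002, 0.208]
[ 6.7336e+02 -1.7653e+02  1.4400e+02  4.7000e-01] [-0.017, 0.002, 0.002, 0.248]
[ 6.7138e+02 -1.7842e+02  1.4400e+02  4.3000e-01] [-0.019, 0.002, 0.002, 0.288]
[ 6.6933e+02 -1.8022e+02  1.4400e+02  3.9000e-01] [-0.022, 0.002, 0.002, 0.328]
[ 6.6721e+02 -1.8194e+02  1.4400e+02  3.5000e-01] [-0.025, 0.002, 0.002, 0.368]
```

Emit:
send_rows(deltas=[-0.003, 0, 0.001, 0.04, -0.006, 0, 0.001, 0.08, -0.009, 0, 0.001, 0.12, -0.011, 0.001, 0.001, 0.16, -0.014, 0.001, 0.001, 0.2, -0.017, 0.002, 0.001, 0.24, -0.019, 0.002, 0.001, 0.28, -0.022, 0.002, 0.001, 0.32])

```text
time: 21.85
ee_pos: [669.6, -180.7, 145.0]
orientation: [0.98, 0.197, 0.003, 0.001]
ft_force: [8.3, 0.9, 3.2]
gripper_width: 0.4
```

Emit:
send_rows(deltas=[-0.001, 0, 0, 0.015, -0.002, 0, 0, 0.03])

```text
time: 22.05
ee_pos: [668.0, -182.0, 145.0]
orientation: [0.983, 0.183, 0.003, 0.002]
ft_force: [9.2, -2.6, 1.7]
gripper_width: 0.8
```

Emit:
send_rows(deltas=[-0.001, 0, 0, 0.015, -0.002, 0, 0, 0.03])

```text
time: 22.25
ee_pos: [666.3, -183.1, 145.0]
orientation: [0.986, 0.168, 0.003, 0.002]
ft_force: [9.6, -4.1, 1.3]
gripper_width: 0.5
```

Emit:
send_rows(deltas=[-0.0005, 0, 0, 0.01, -0.001, 0, 0, 0.01])

```text
time: 22.45
ee_pos: [665.3, -183.5, 145.0]
orientation: [0.987, 0.163, 0.003, 0.002]
ft_force: [9.1, -4.0, 0.8]
gripper_width: 0.5
```

Run:
```python
from h import *
deltas([pose('r',a,0,z=144) for a in np.arange(1.51,1.61,.02)])
```

```text
[ 665.3 -183.5  145. ] 0.328 F [ 9.1 -4.   0.8] w 0.5
[ 6.6774e+02 -1.8152e+02  1.4400e+02  3.6000e-01] [0.003, -0.001, 0.001, -0.031]
[ 6.6667e+02 -1.8236e+02  1.4400e+02  3.4000e-01] [0.002, -0.001, 0.001, -0.011]
[ 6.6557e+02 -1.8318e+02  1.4400e+02  3.2000e-01] [0.0, -0.0, 0.001, 0.009]
[ 6.6446e+02 -1.8397e+02  1.4400e+02  3.0000e-01] [-0.001, 0.0, 0.001, 0.029]
[ 6.6333e+02 -1.8474e+02  1.4400e+02  2.8000e-01] [-0.002, 0.001, 0.001, 0.049]
[ 6.6219e+02 -1.8549e+02  1.4400e+02  2.6000e-01] [-0.004, 0.001, 0.001, 0.069]
```

Emit:
send_rows(deltas=[-0.0005, 0, 0, 0.01, -0.001, 0, 0, 0.02])

```text
time: 22.65
ee_pos: [664.7, -183.7, 145.0]
orientation: [0.988, 0.153, 0.004, 0.002]
ft_force: [12.9, -3.0, 0.2]
gripper_width: 0.7
```

Emit:
send_rows(deltas=[-0.0005, 0, 0, 0.01, -0.001, 0.0005, 0, 0.01])

```text
time: 22.85
ee_pos: [664.6, -184.0, 145.1]
orientation: [0.989, 0.148, 0.005, 0.002]
ft_force: [16.5, 1.6, -0.4]
gripper_width: 0.4
```

Emit:
send_rows(deltas=[-0.0005, 0, 0, 0, -0.001, 0, 0, 0])

```text
time: 23.05
ee_pos: [664.5, -184.0, 145.2]
orientation: [0.989, 0.149, 0.005, 0.002]
ft_force: [20.9, 1.3, -2.7]
gripper_width: 0.1
```

At the stop. Back off, lift and retreat to the left for a clear top view.

Emit:
send_rows(deltas=[0.006, 0, 0, 0, 0.014, 0, 0, 0, 0.014, 0, -0.03, 0, 0.014, 0, -0.06, 0, 0.014, 0, -0.09, 0, 0.014, 0, -0.1, 0, 0.014, 0, -0.1, 0])

```text
time: 23.75
ee_pos: [673.9, -179.4, 244.4]
orientation: [0.989, 0.149, 0.001, 0.001]
ft_force: [1.1, 1.1, -0.7]
gripper_width: 0.4
```

Emit:
send_rows(deltas=[0, -0.45, 0, -0.8, 0, -0.45, 0, -0.8, 0, -0.45, 0, -0.8, 0, -0.45, 0, -0.8, 0, -0.45, 0, -0.8, 0, -0.45, 0, -0.8, 0, -0.45, 0, -0.8, 0, -0.45, 0, -0.8, 0, -0.45, 0, -0.8, 0, -0.45, 0, -0.8, 0, -0.45, 0, -0.8, 0, -0.45, 0, -0.8])

```text
time: 24.95
ee_pos: [541.1, 249.9, 242.2]
orientation: [0.853, 0.522, -0.001, -0.0]
ft_force: [-0.0, 0.2, -0.3]
gripper_width: 0.5
```

Run:
```python
from h import *
deltas([np.array([320,560,240,2.0])])
```

```text
[541.1 249.9 242.2] 1.098 F [-0.   0.2 -0.3] w 0.5
[320. 560. 240.   2.] [0.175, -0.338, 0.002, -0.902]
```

Emit:
send_rows(deltas=[0.175, -0.338, 0, -0.9, 0.175, -0.338, 0, -0.9, 0.175, -0.338, 0, -0.9, 0.175, -0.338, 0, -0.9, 0.175, -0.338, 0, -0.9, 0.175, -0.338, 0, -0.9, 0.175, -0.338, 0, -0.9, 0.175, -0.338, 0, -0.9, 0.175, -0.338, 0, -0.9, 0.175, -0.338, 0, -0.9])

```text
time: 25.95
ee_pos: [320.5, 559.5, 242.6]
orientation: [0.541, 0.841, -0.001, 0.0]
ft_force: [-0.1, -0.1, -0.1]
gripper_width: 0.8
```

Run:
```python
from h import *
from station import grab_frame
g=grab_frame("top");im=g["pixels"];cv2.imwrite("pics/t3.png",cv2.resize(im[110:280,160:430],None,fx=2.9,fy=2.9,interpolation=cv2.INTER_CUBIC))
d=(cv2.cvtColor(im,cv2.COLOR_BGR2HSV)[...,2]<45).astype(np.uint8)
n,l,s,c=cv2.connectedComponentsWithStats(d)
for i in range(1,n):
    if 230<c[i][0]<400 and 130<c[i][1]<250 and s[i][4]>15:
        w=onplane(g,c[i],176)
        ys,xs=np.where(l==i);P=np.array([onplane(g,p,176)[:2] for p in np.c_[xs,ys]],np.float32)
        v=cv2.fitLine(P,cv2.DIST_L2,0,.01,.01).ravel();print(s[i][4],c[i].round(),(R2(th).T@(w[:2]-O)).round(1),"angle rel pipework",round(float(np.arctan2(v[1],v[0])-th),3))
```

```text
125 [375. 161.] [ 109.6 -201. ] angle rel pipework -1.555
139 [315. 201.] [51.7 10.2] angle rel pipework 0.105
128 [250. 202.] [109.6 195. ] angle rel pipework -1.565
133 [305. 222.] [ 0.2 56.1] angle rel pipework -1.578
90 [328. 234.] [-53.3   1.7] angle rel pipework -1.542
```

View pics/t3.png

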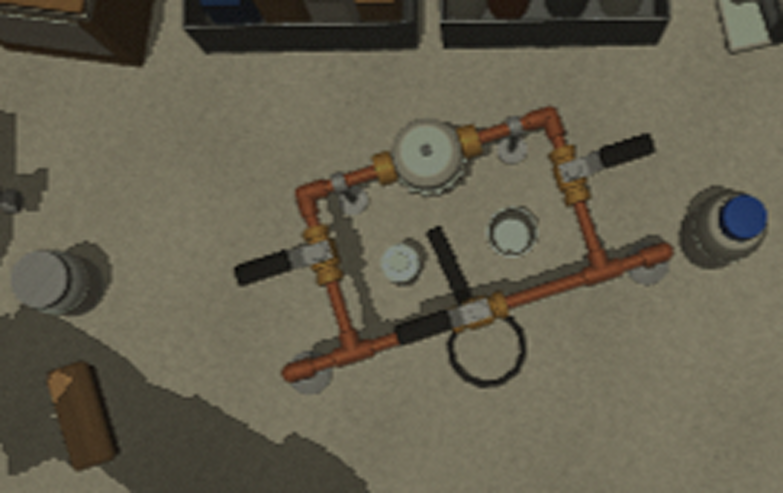

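The crop shows the bypass lever along the main pipe at (425,327). The left lever at (262,268) and right lever at (627,150) stand square across their branches, and the loose items have not moved. Handing in.

```bash
python3 -c "
from station import *
print(finish_job())"
```

```text
the job is handed in; nothing more can be done
None
```

I opened the bypass valve first, then shut the left and right branch valves. I pushed each lever with the closed fingertips until it reached its stop. The job was handed in about 26 s into the 70 s limit, with the arm clear of everything.

**Last checks:**
- **Lever angles:** in the final top view the bypass lever lies along its pipe and both branch levers stand square across theirs. All three measured within about 0.02 rad of target, which is about as fine as that view can resolve.
- **Stops:** at the end of each turn the lever stopped moving while the force rose to about 15–22 N. Turning it had taken about 6–9 N. At the left stop there was also about 12 N upward on the tool.
- **Other items:** in the pictures, the loose things near the pipework and to its left stand where they were. I did not check the stain remover, out on the right, in the last picture, but the arm never went near it.

**What disagreed:** my first push on the bypass, with the tool reading z ≈ 165 mm, slid past the lever without turning it. The side camera suggested the real fingertips sit about 12 mm higher than the reported tool point. I repeated the push at a reading of about 145 mm and used that height for all three valves. I did not log the forces during that first pass, but the lever and everything around it looked unmoved afterwards.

I viewed 10 pictures, which is the budget.

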